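# Bring the red-lidded spice jar to the front of the carousel and hold it there

## Task

The cook needs the spice jar with the red lid: turn the carousel by the wooden grip on its centre post until that jar stands squarely at the front, over the middle of the drawer side (the side nearest the robot), and finish still gripping it, holding the turntable still so that the jar can be taken out. Keep off the jars and leave them all standing in their compartments; leave the jug, pot lid and grater where they are.

Things in the scene. Friction and masses are not known exactly. Their poses are not given: they have to be found in the camera images.
- plinth: fixed dark wooden base of the spice carousel, 250 x 250 x 50 mm; origin at the centre of its underside on the island top, on the vertical turning axis. Its FRONT is its -x side, roughly towards the robot: it carries the pale drawer front, whose brass knob stands out 26 mm at 28 mm height. Its place and yaw vary.
- turntable: round wooden turntable, 240 mm across, running freely on a ball bearing about the vertical axis, endlessly either way (it coasts when let go). Origin on the axis at its underside, 58 mm above the island top; it turns with the table. Tray floor 72 mm above the island top, six 60 degree compartments between 22 mm dividers, steel rail round the rim 28 mm above the floor.
- handle: the carousel's grip, fixed to the turntable on a 14 mm steel post on the axis: an wooden bar 74 mm long, 16 mm thick and 40 mm high with rounded edges. Origin at the bar's centre, on the turning axis, 222 mm above the island top; its x axis runs along the bar's length (parallel to the turntable's x axis), y across the 16 mm thickness, z up. The bar's underside is 34 mm above the tops of the jar lids.
- jar_red_center (a point): closed glass spice jar with RED lid and red-brown contents, 50 mm across, 96 mm tall, about 0.2 kg, standing loose in a compartment of the turntable, its axis about 77 mm from the turning axis; the point is the jar's centre, half-way up (120 mm above the island top)
- jar_a_center (a point): closed glass spice jar with black lid, yellow contents, 50 mm across, 96 mm tall, about 0.2 kg, standing loose in a compartment of the turntable, its axis about 77 mm from the turning axis; the point is the jar's centre, half-way up (120 mm above the island top)
- jar_b_center (a point): closed glass spice jar with black lid, green contents, 50 mm across, 96 mm tall, about 0.2 kg, standing loose in a compartment of the turntable, its axis about 77 mm from the turning axis; the point is the jar's centre, half-way up (120 mm above the island top)
- jar_c_center (a point): closed glass spice jar with black lid, brown contents, 50 mm across, 96 mm tall, about 0.2 kg, standing loose in a compartment of the turntable, its axis about 77 mm from the turning axis; the point is the jar's centre, half-way up (120 mm above the island top)
- jar_d_center (a point): closed glass spice jar with black lid, cream contents, 50 mm across, 96 mm tall, about 0.2 kg, standing loose in a compartment of the turntable, its axis about 77 mm from the turning axis; the point is the jar's centre, half-way up (120 mm above the island top)
- jar_e_center (a point): closed glass spice jar with black lid, near-black contents, 50 mm across, 96 mm tall, about 0.2 kg, standing loose in a compartment of the turntable, its axis about 77 mm from the turning axis; the point is the jar's centre, half-way up (120 mm above the island top)
- jug_center (a point): bystander: white porcelain teapot-shaped sauce jug with a blue lid, 185 mm over spout and handle, 110 mm high, beside the carousel; the point is 50 mm up on its axis
- pot_lid_center (a point): bystander: steel stockpot lid lying rim down, 240 mm across, 53 mm high over its loop handle, beside the carousel; the point is on its axis 25 mm up
- grater_center (a point): bystander: flat stainless grater lying face down, 285 x 94 mm, 14 mm high, black handle, beside the carousel; the point is near the middle of the blade, 6 mm up

How it is judged:
At the end, for the whole second after the job is handed in: Red-lidded jar at the drawer side, within 16 mm of its middle line; fingers on the grip (over 1.5 N); turntable still (under 0.05 rad/s); all jars upright (0.2 rad) and within 100 mm of the axis; jug, pot lid, grater within 20 mm of their starts (x of jar_red_center in the frame of plinth below -0.05 m and y of jar_red_center in the frame of plinth between -0.016 and 0.016 m and contact force between the fingers and handle above 1.5 N and angular speed of turntable below 0.05 rad/s and angle between each of jar_red_center, jar_a_center, jar_b_center, jar_c_center, jar_d_center, jar_e_center's own z axis and vertical below 0.2 rad and horizontal distance between each of jar_red_center, jar_a_center, jar_b_center, jar_c_center, jar_d_center, jar_e_center and plinth below 0.1 m and distance of each of jug_center, pot_lid_center, grater_center from where it was at the start of the episode below 0.02 m); the arm keeps its last pose, push and grip.
It fails at once if the robot touches a jar (more than 1 N) (contact force between any of the fingers, the arm and jar_red above 1 N or contact force between any of the fingers, the arm and jar_a above 1 N or contact force between any of the fingers, the arm and jar_b above 1 N or contact force between any of the fingers, the arm and jar_c above 1 N or contact force between any of the fingers, the arm and jar_d above 1 N or contact force between any of the fingers, the arm and jar_e above 1 N).
It fails at once if a jar tips over or is lifted out of its compartment (angle between any of jar_red_center, jar_a_center, jar_b_center, jar_c_center, jar_d_center, jar_e_center's own z axis and vertical above 0.35 rad or height (world z) of any of jar_red_center, jar_a_center, jar_b_center, jar_c_center, jar_d_center, jar_e_center above 0.15 m or horizontal distance between any of jar_red_center, jar_a_center, jar_b_center, jar_c_center, jar_d_center, jar_e_center and plinth above 0.1 m).
It fails at once if the jug, pot lid or grater is pushed away (more than 30 mm) (distance of any of jug_center, pot_lid_center, grater_center from where it was at the start of the episode above 0.03 m).
It also fails if it takes over 58 s, if anything falls off the work surface, if the arm or the gripper's body presses on something with over 40 N, if the wrist force passes 120 N, or if a joint passes its speed limit or range.

## Robot

A 6-joint arm with a two-finger parallel gripper is mounted at the origin on the work surface. World frame = base frame: x ahead of the robot, y to its left, z up, the work surface at z = 0. Lengths are in m, angles in rad, forces in N, time in s.
With the tool pointing down it reaches from about 0.275 to 0.875 m from the base axis. Payload 12.5 kg.
Tool frame: the origin (TCP) lies at the very end of the fingers, on their centre line; the grasp point (between the pads) lies 19 mm behind it; x points along the fingers, z is the direction in which the jaws open and shut, and the axes are right-handed (so a half turn about x gives the same grasp; the last joint's range is limited). The gripper opens to 85 mm and grips with 20 to 120 N. Pads are 22 mm wide; open, the fingers measure 114 mm over their backs; the gripper's body (76 mm by 85 mm) begins 54 mm behind the grasp point. The pads swing forward as they close: fully open they stand 13 mm farther back than shut.
Start: joints at [1.115, 0.351, 1.652, -0, 1.139, -0.085], TCP at [0.199, 0.513, 0.231] pointing down, gripper open.
Joint ranges: [-2.75, 2.75], [-0.79, 2.1], [0.01, 2.65], [-1.57, 4.71], [0.07, 3.14], [-2.87, 2.87]. Speed limits (rad/s): [2.22, 2.22, 2.79, 3.14, 3.14, 3.14].

## Interface

Orientations are given as a unit quaternion [w, x, y, z].
In Python, from plant import ctrl gives the robot as it stands. The module is installed in compiled form; this text tells all that it offers. Calls block until the motion is done:
- ctrl.move_ptp(position, orientation): joint-space move of the TCP to a pose.
- ctrl.servo_line(position, velocity=0.15, attitude=None, threshold=None): straight line of the TCP; attitude=None keeps the orientation; velocity is the mean speed in m/s. With threshold (N) it stops when the force on the tool has changed by that much, and returns True; else False.
- ctrl.goto_joints(angles): joint-space move.
- ctrl.command_gripper(opening, effort=None): finger opening in m; effort is the grip in N (None keeps the last); returns when the fingers have stopped.
- ctrl.sleep(seconds).
- ctrl.inverse_kinematics(position, orientation): joint angles nearest the present ones, or None.
- ctrl.get_image(name): name is "scene" or "top" or "wrist"; returns (picture, depth): 384x512x3 uint8, red, green, blue; 384x512 float32, m along the optical axis (not along the pixel's ray), 0 where there is no reading.
- ctrl.calibration(name): a dict with "camera_matrix" (3x3 intrinsics, pixels), "distortion" ([k1, k2, p1, p2, k3] as OpenCV has them; the pictures are not rectified), "T" (4x4, takes a point from camera to world coordinates); the wrist camera has in their place "mount" (4x4, takes a point from camera to tool coordinates, whose origin is the TCP and whose axes are the tool frame's). Camera axes: x right, y down, z forward; pixel columns grow to the right and rows downward; lengths in m; the calibration is good to about 2 mm. A picture is of the moment at which its call begins: read the wrist's pose just before it. calibration takes no time and is no camera call.
A pose or a line that the arm cannot do raises ctrl.Unreachable and nothing moves.
- ctrl.sign_off(): hands the job in, once; it reports no verdict.
Trained networks look in the newest picture that a camera, given by its name, has taken for a name from the list of things; names that differ only in an ending like _2 or _b are one class to them, and where a whole thing is asked for, a point or a joint stands for the part that bears it (a point fixed in the world has none). Each returns a list of dicts, best first, with "p" (0 to 1); they miss things now and then, are a little off and sometimes report something else, mostly with a low value. They report only what shows in the picture. A call takes as long as a camera call.
- ctrl.spot_in(camera, name): "extent" ([left, top, width, height] in pixels, round what is visible of it).
- ctrl.trace(camera, name): "region" (384x512 bool, what is visible of it) and "extent" ([left, top, width, height] in pixels, round what is visible of it).
Readings, each from a call of its own:
- ctrl.read_time(): time.
- ctrl.read_joint_positions(): joint angles.
- ctrl.read_qvel(): joint speeds.
- ctrl.read_tau(): joint torques, N m.
- ctrl.read_eef_pos(): TCP position.
- ctrl.read_tcp_rot(): TCP orientation.
- ctrl.read_wrist_force(): force on the tool from outside, world axes, zero at the start.
- ctrl.read_wrist_torque(): the same for the moment, N m.
- ctrl.read_gripper_width(): finger opening in m.
Only numpy, scipy, OpenCV 4.12 (cv2) and the standard library are available. Lean on these libraries where they do the work, as an engineer would, in place of code of your own. Each camera call takes 0.05 s, during which the arm holds its last target.

## Working session

There is one attempt and no reset: what is moved stays moved. The work goes in short steps, each a Python script; the robot and the scene stay as the last script left them, time stands still between calls to the robot, and variables do not carry over. Pictures are saved under pics/ and viewed, and the job is handed in when it is done.

```bash
mkdir -p pics; cat > h.py <<'E'
import numpy as np, cv2
from plant import ctrl
def snap(cam,fn):
    im,d=ctrl.get_image(cam); cv2.imwrite('pics/'+fn,im[:,:,::-1]); np.save('pics/'+fn+'.npy',d); return im,d
def world(cam,uv,z=None,d=None):
    c=ctrl.calibration(cam); K=np.array(c['camera_matrix']);D=np.array(c['distortion']);T=np.array(c['T'])
    uv=np.asarray(uv,float).reshape(-1,1,2)
    n=cv2.undistortPoints(uv,K,D).reshape(-1,2); r=np.c_[n,np.ones(len(n))]
    if d is not None: p=r*np.asarray(d).reshape(-1,1); return p@T[:3,:3].T+T[:3,3]
    w=r@T[:3,:3].T; s=(z-T[2,3])/w[:,2]; return T[:3,3]+w*s[:,None]
E
python3 - <<'E'
from h import *
for c in ('top','scene'):
    snap(c,c+'1.png'); print(np.round(ctrl.calibration(c)['T'],3))
print(ctrl.read_tcp_rot(),ctrl.read_time())
E
```

```text
[[ 2.000e-03 -9.720e-01  2.330e-01  2.900e-01]
 [-1.000e+00 -2.000e-03  2.000e-03  2.700e-02]
 [-1.000e-03 -2.330e-01 -9.720e-01  1.126e+00]
 [ 0.000e+00  0.000e+00  0.000e+00  1.000e+00]]
[[ 0.855  0.391 -0.34   0.844]
 [ 0.518 -0.643  0.564 -0.518]
 [ 0.002 -0.659 -0.752  0.869]
 [ 0.     0.     0.     1.   ]]
[ 0.58327327 -0.39943682  0.58392885  0.39908597] 0.1
```

View pics/top1.png

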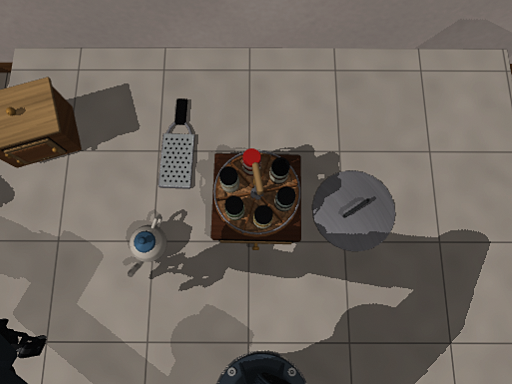

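View pics/scene1.png

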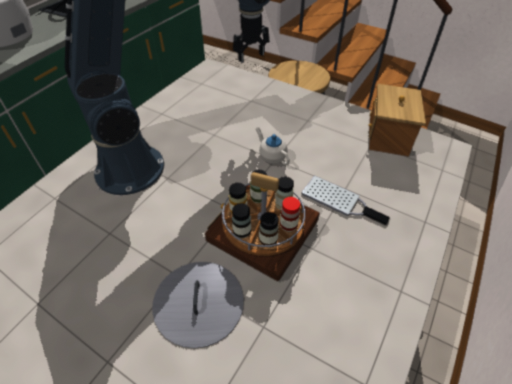

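```bash
python3 - <<'E'
from h import *
im=cv2.imread('pics/top1.png');d=np.load('pics/top1.png.npy')
cv2.imwrite('pics/crop1.png',cv2.resize(im[135:260,195:320],None,fx=4.8,fy=4.8,interpolation=cv2.INTER_CUBIC))
ys,xs=np.mgrid[135:260,195:320]
P=world('top',np.c_[xs.ravel(),ys.ravel()],d=d[135:260,195:320].ravel())
im2=im[135:260,195:320].reshape(-1,3).astype(int)
ok=d[135:260,195:320].ravel()>0
# handle top
m=ok&(P[:,2]>.225)&(P[:,2]<.26)
print('handle',m.sum(),P[m].mean(0)); c=P[m][:,:2]
r=cv2.minAreaRect(c.astype(np.float32)*1000);print(r)
w,v=np.linalg.eigh(np.cov(c.T));print('axis deg',np.degrees(np.arctan2(v[1,1],v[0,1])))
print(np.histogram(P[ok,2],bins=np.arange(-.01,.27,.01)))
# lids
m=(ok&(P[:,2]>.158)&(P[:,2]<.18)).reshape(125,125).astype(np.uint8)
n,l,s,ce=cv2.connectedComponentsWithStats(m,connectivity=4)
for i in range(1,n):
    if s[i,4]>30:
        q=P[l.ravel()==i]; print(s[i],np.round(q.mean(0),4),cv2.minEnclosingCircle(q[:,:2].astype(np.float32)*1000),im2[l.ravel()==i].mean(0)[::-1])
# plinth top
m=(ok&(P[:,2]>.04)&(P[:,2]<.056)); q=P[m][:,:2]
print('plinth',m.sum(),cv2.minAreaRect(q.astype(np.float32)*1000))
E
```

```text
handle 213 [0.54305104 0.01441073 0.24074748]
((544.32958984375, 14.106267929077148), (72.58889770507812, 16.16916847229004), 10.89134407043457)
axis deg -169.18924205736002
(array([2312, 5154,   71,   38,   75,  909, 1037,  114, 2310,  192,  412,
        495,   86,  113,  149,  182,   74, 1188,  405,    0,    2,    8,
         11,   11,   58,  152,    0,    0]), array([-0.01,  0.  ,  0.01,  0.02,  0.03,  0.04,  0.05,  0.06,  0.07,
        0.08,  0.09,  0.1 ,  0.11,  0.12,  0.13,  0.14,  0.15,  0.16,
        0.17,  0.18,  0.19,  0.2 ,  0.21,  0.22,  0.23,  0.24,  0.25,
        0.26,  0.27]))
[ 47  13  19  18 240] [0.6189 0.0296 0.1687] ((619.200439453125, 29.124828338623047), 23.52108383178711) [138.59583333  24.15416667  22.25      ]
[ 76  22  19  19 267] [ 0.5937 -0.0447  0.1684] ((594.5149536132812, -45.797855377197266), 23.76305389404297) [6.97752809 6.39700375 6.51310861]
[ 24  31  18  19 269] [0.5691 0.0879 0.1686] ((570.2014770507812, 88.55205535888672), 24.18797492980957) [11.7063197  11.04089219 11.18959108]
[ 82  51  18  19 270] [ 0.5171 -0.0576  0.1686] ((518.08349609375, -58.48117446899414), 23.576549530029297) [10.28148148  9.49259259  9.6037037 ]
[ 29  60  19  19 278] [0.4928 0.0728 0.1688] ((493.71746826171875, 73.11785125732422), 23.35225486755371) [11.56834532 10.52517986 10.29496403]
[ 59  70  19  19 282] [ 0.4689 -0.0005  0.1685] ((469.4305114746094, -0.40359386801719666), 23.400625228881836) [11.05673759 10.28723404 10.30851064]
plinth 1935 ((532.65185546875, 14.905967712402344), (250.30447387695312, 277.1182556152344), 88.75198364257812)
```

View pics/crop1.png

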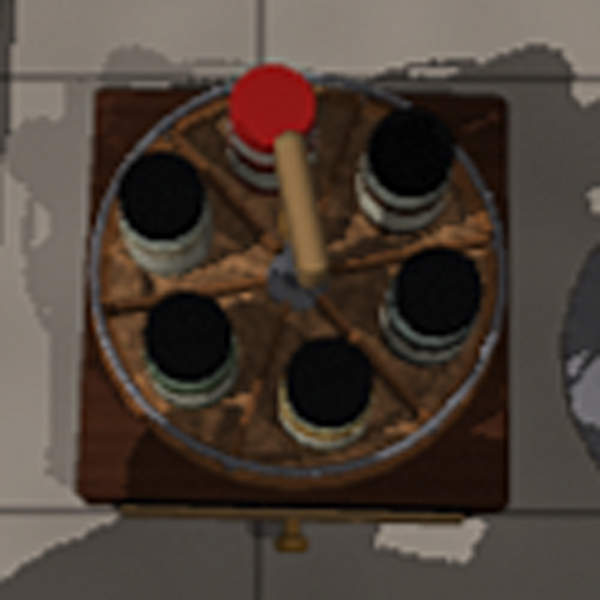

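```bash
python3 - <<'E'
from h import *
im=cv2.imread('pics/top1.png');d=np.load('pics/top1.png.npy')
ys,xs=np.mgrid[135:260,195:320]
P=world('top',np.c_[xs.ravel(),ys.ravel()],d=d[135:260,195:320].ravel()).reshape(125,125,3)
m=(P[...,2]>.042)&(P[...,2]<.056)
def fit(pts,ax):
    pts=np.array(pts); a,b=pts[:,1-ax],pts[:,ax]
    k=np.ones(len(a),bool)
    for _ in range(6):
        c=np.polyfit(a[k],b[k],1); r=b-np.polyval(c,a); k=abs(r)<.003
    return np.round(c,4),k.sum(),'deg',np.degrees(np.arctan(c[0]))
L,R,F,B=[],[],[],[]
for i in range(25,98):
    j=np.where(m[i])[0]
    if len(j): L.append(P[i,j[0]]);R.append(P[i,j[-1]])
for j in range(28,96):
    i=np.where(m[:100,j])[0]
    if len(i): B.append(P[i[0],j])
    i=np.where(m[:106,j])[0]
    if len(i): F.append(P[i[-1],j])
for n,q,ax in(('L',L,1),('R',R,1),('B',B,0),('F',F,0)): print(n,fit(q,ax))
c=np.array([195,135])+np.array([[290,541],[122,508],[462,519]])/4.8
print(world('top',c,z=.028))
k,dd=P[110:118,55:65],0
for i in range(104,118):print([int(1000*P[i,j,2]) for j in range(52,70)])
# ik
from scipy.spatial.transform import Rotation as Rn
R0=Rn.from_quat(ctrl.read_tcp_rot(),scalar_first=True);print(R0.as_matrix().round(3))
for a in (101,-79,90,-90,0,180,45,-45):
    a=np.radians(a); z=np.array([np.cos(a),np.sin(a),0]);x=np.array([0,0,-1.]);y=np.cross(z,x)
    q=Rn.from_matrix(np.c_[x,y,z]).as_quat(scalar_first=True)
    print(np.degrees(a),ctrl.inverse_kinematics([.5435,.0146,.203],q))
E
```

```text
L (array([-0.0209,  0.1492]), np.int64(70), 'deg', np.float64(-1.1973591969938246))
R (array([-0.0286, -0.0939]), np.int64(71), 'deg', np.float64(-1.6393917431581353))
B (array([-0.0697,  0.6621]), np.int64(18), 'deg', np.float64(-3.9860956498917792))
F (array([0.002 , 0.4184]), np.int64(68), 'deg', np.float64(0.11668259192748548))
[[ 0.39892882  0.01617287  0.028     ]
 [ 0.41785062  0.11398595  0.028     ]
 [ 0.4118689  -0.08382631  0.028     ]]
[46, 43, 50, 46, 45, 46, 45, 44, 46, 43, 44, 44, 48, 45, 47, 46, 48, 47]
[45, 48, 44, 44, 46, 46, 46, 45, 45, 50, 46, 46, 43, 50, 44, 44, 44, 43]
[41, 45, 44, 42, 45, 43, 48, 46, 48, 49, 42, 41, 43, 43, 47, 43, 42, 46]
[33, 36, 38, 38, 37, 39, 40, 39, 37, 38, 39, 39, 43, 41, 43, 45, 42, 46]
[-2, 0, 2, 0, -1, 2, 1, 30, 32, 36, 14, 16, 21, 17, 18, 18, 19, 22]
[1, -1, 4, 0, 3, 0, -2, 33, 30, 33, 1, 0, -1, 3, 0, 1, 2, 0]
[0, 1, -3, 3, 0, 1, 2, 35, 34, 33, 5, 2, -1, 4, 0, 0, 2, 0]
[2, -2, 0, 2, 0, 34, 33, 37, 36, 37, 39, 4, 2, 4, -5, -3, 1, -1]
[0, 1126, 0, -1, 1, 35, 38, 42, 38, 40, 37, 30, 3, 3, 2, 0, 1, 0]
[-1, 2, 3, 0, 3, 32, 39, 36, 37, 36,
[... 378 characters left out ...]
.69824890e+00 -4.44089210e-16
  1.07252615e+00 -1.82155641e+00]
-79.0 [-5.87738680e-02  3.70817606e-01  1.69824890e+00 -4.44089210e-16
  1.07252615e+00  1.32003624e+00]
90.0 [-5.87738680e-02  3.70817606e-01  1.69824890e+00 -4.44089210e-16
  1.07252615e+00 -1.62957019e+00]
-90.0 [-5.87738680e-02  3.70817606e-01  1.69824890e+00 -4.44089210e-16
  1.07252615e+00  1.51202246e+00]
0.0 [-5.87738680e-02  3.70817606e-01  1.69824890e+00 -4.44089210e-16
  1.07252615e+00 -5.87738680e-02]
180.0 None
45.0 [-5.87738680e-02  3.70817606e-01  1.69824890e+00 -4.44089210e-16
  1.07252615e+00 -8.44172031e-01]
-45.0 [-5.87738680e-02  3.70817606e-01  1.69824890e+00 -4.44089210e-16
  1.07252615e+00  7.26624295e-01]
```

```bash
cat >> h.py <<'E'
from scipy.spatial.transform import Rotation as Rn
def down(deg):
    a=np.radians(deg); z=np.array([np.cos(a),np.sin(a),0]);x=np.array([0,0,-1.]);y=np.cross(z,x)
    return Rn.from_matrix(np.c_[x,y,z]).as_quat(scalar_first=True)
E
python3 - <<'E'
from h import *
p=ctrl.read_eef_pos(); ctrl.servo_line([p[0],p[1],.33])
ctrl.move_ptp([.5435,.0145,.33],down(-79))
print(ctrl.read_joint_positions(),ctrl.read_eef_pos(),ctrl.read_time())
snap('wrist','w1.png');snap('top','t2.png')
E
```

```text
[-5.77508531e-02  2.55859014e-01  1.53494468e+00  1.57479848e-04
  1.35084547e+00  1.31947588e+00] [0.54345743 0.01519836 0.32997353] 3.075
```

View pics/w1.png

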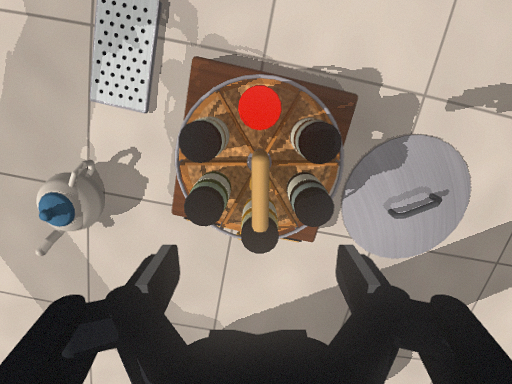

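The wrist view shows the bar upright at column 260, midway between the fingertips (about 168 and 350), with the red lid at (260,107) along the bar. That agrees with the top-view measurement, so I'll descend and grip.

```bash
python3 - <<'E'
from h import *
print(ctrl.servo_line([.5435,.0145,.203],velocity=.08,threshold=15))
print(ctrl.read_eef_pos(),ctrl.read_wrist_force())
ctrl.command_gripper(0.0,40)
print(ctrl.read_gripper_width(),ctrl.read_wrist_force(),ctrl.read_wrist_torque(),ctrl.read_joint_positions(),ctrl.read_time())
snap('scene','s2.png')
E
```

```text
False
[0.5436874  0.01451671 0.20340044] [-0.60673786 -0.61128326  0.45910778]
0.015385608205293234 [  1.06370412 -11.64581944   0.90231269] [-1.06627667 -0.02398734 -0.04289797] [-0.06041129  0.37070117  1.69778283 -0.00242535  1.07231261  1.31989578] 5.5417
```

View pics/s2.png

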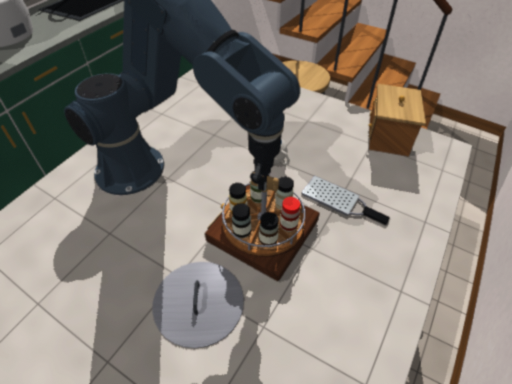

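```bash
python3 - <<'E'
from h import *
p=np.array(ctrl.read_eef_pos());print(p)
ctrl.servo_line([.5435,.0135,.203],velocity=.02);print(ctrl.read_eef_pos(),ctrl.read_wrist_force())
for s in (25,):
    q=np.array(ctrl.inverse_kinematics([.5435,.0137,.203],down(-79+s)));t=ctrl.read_time();ctrl.goto_joints(q)
    print(ctrl.read_time()-t,ctrl.read_eef_pos(),ctrl.read_wrist_force(),ctrl.read_wrist_torque(),ctrl.read_gripper_width())
snap('scene','s3.png')
E
```

```text
[0.54379608 0.01311595 0.20324343]
[0.54379253 0.01312571 0.20323489] [ 2.4001131  -4.73755307  1.30074643]
0.5 [0.54424611 0.0120949  0.20325815] [  4.51550419 -14.21044602   0.07546126] [-1.52878758 -0.39439394 -0.0466348 ] 0.015422074785534111
```

View pics/s3.png

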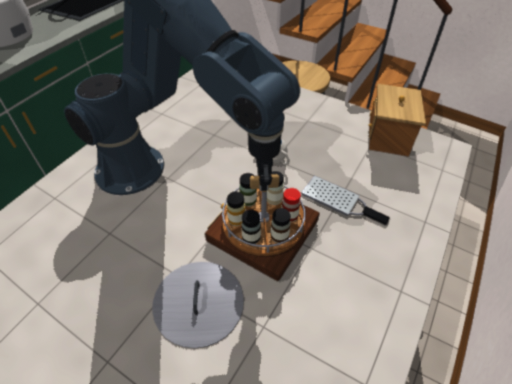

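```bash
python3 - <<'E'
from h import *
c=np.array([.5446,.0122])
for s in (50,75,100,125,150,167.5):
    q=np.array(ctrl.inverse_kinematics([*c,.203],down(-79+s)));ctrl.goto_joints(q)
    f=ctrl.read_wrist_force();p=ctrl.read_eef_pos()
    print(s,np.round(c,4),p,np.round(f,1),ctrl.read_gripper_width())
    c=c+np.clip(np.array(f[:2])*.00006,-.0008,.0008)
print(ctrl.read_time())
snap('scene','s4.png');snap('top','t4.png');snap('wrist','w4.png')
E
```

```text
50 [0.5446 0.0122] [0.54506628 0.01129987 0.20322516] [ 3.  -8.9  1.1] 0.015458118773411387
75 [0.5448 0.0117] [0.54617342 0.0109707  0.20327031] [10.3 -6.7 -2.1] 0.015559777216963241
100 [0.5454 0.0113] [0.54729276 0.01110956 0.2032551 ] [14.8 -2.9 -4.7] 0.015529514021592748
125 [0.5462 0.0111] [0.54827707 0.01169569 0.20327859] [15.8  3.1 -5.5] 0.015594061962027669
150 [0.547  0.0113] [0.54883802 0.01265433 0.20326182] [14.5  8.7 -5.1] 0.015223919829061062
167.5 [0.5478 0.0118] [0.54900135 0.01343102 0.20323297] [ 8.8 10.4 -2.9] 0.015637541338301624
9.2833
```

View pics/s4.png

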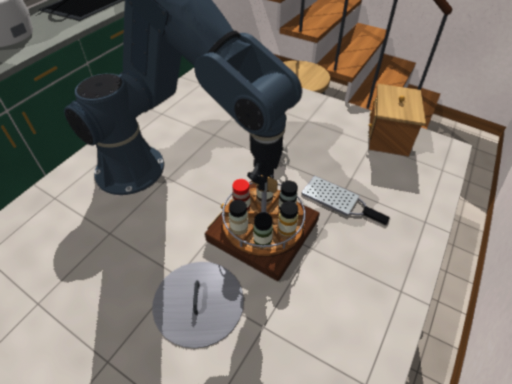

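View pics/t4.png

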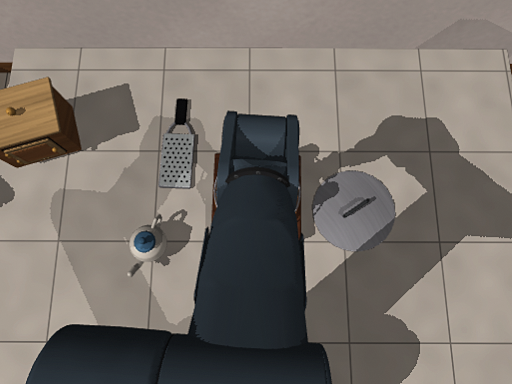

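View pics/w4.png

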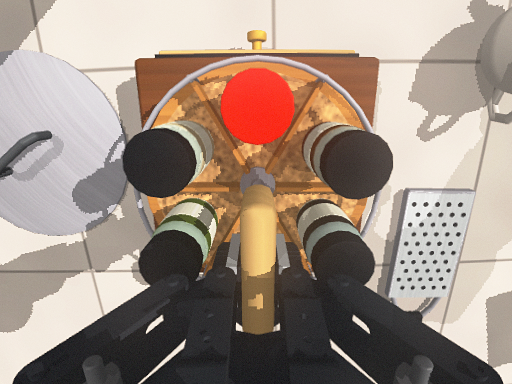

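```bash
python3 - <<'E'
from h import *
im,d=snap('wrist','w5.png'); c=ctrl.calibration('wrist')
T=np.eye(4);T[:3,:3]=Rn.from_quat(ctrl.read_tcp_rot(),scalar_first=True).as_matrix();T[:3,3]=ctrl.read_eef_pos();T=T@np.array(c['mount'])
ys,xs=np.mgrid[0:384,0:512]
n=cv2.undistortPoints(np.c_[xs.ravel(),ys.ravel()].astype(float).reshape(-1,1,2),np.array(c['camera_matrix']),np.array(c['distortion'])).reshape(-1,2)
P=(np.c_[n,np.ones(len(n))]*d.reshape(-1,1))@T[:3,:3].T+T[:3,3]
rgb=im.reshape(-1,3).astype(int)
m=(rgb[:,0]>150)&(rgb[:,1]<50)&(abs(P[:,2]-.168)<.006);red=P[m]
print('red lid',red.mean(0),cv2.minEnclosingCircle(red[:,:2].astype(np.float32)))
k=P.reshape(384,512,3)[32:42,250:266].reshape(-1,3);k=k[(k[:,2]>.015)&(k[:,2]<.045)];print('knob',np.median(k,0))
e=P.reshape(384,512,3)[54:58,165:350];ok=abs(e[...,2]-.05)<.01
q=e[ok];s=np.polyfit(q[:,1],q[:,0],1);
# drawer top edge by pixels (160,52)-(357,53)
for u in ((160,52),(357,53)):
    print(P.reshape(384,512,3)[u[1],u[0]])
r=P.reshape(384,512,3); 
for name,col in(('Rside',range(365,395)),('Lside',range(120,150))):
    pts=[]
    for i in range(62,105,3):
        z=r[i,list(col)]; g=np.where((z[:,2]>.04)&(z[:,2]<.056))[0]
        if len(g): pts.append(z[g[-1] if name=='Rside' else g[0]])
    pts=np.array(pts);print(name,pts[:,:2].mean(0),np.degrees(np.polyfit(pts[:,0],pts[:,1],1)[0]))
yaw=np.radians(-1.4)
for ax in ([.5435,.0145],[.5445,.0135]):
    v=red.mean(0)[:2]-ax;print('rel plinth',v[0]*np.cos(yaw)+v[1]*np.sin(yaw),-v[0]*np.sin(yaw)+v[1]*np.cos(yaw))
print(ctrl.read_qvel(),ctrl.read_gripper_width(),ctrl.read_wrist_force(),ctrl.read_time())
E
```

```text
red lid [0.47856769 0.0131904  0.16831071] ((0.47239822149276733, 0.013673432171344757), 0.022888479754328728)
knob [0.40290582 0.01560813 0.0362751 ]
[ 0.41552296 -0.08240827  0.0448325 ]
[0.41435098 0.13050149 0.00154067]
Rside [0.4507368  0.13658488] -1.2238250318176602
Lside [ 0.44441199 -0.10853855] -0.2614097442049893
rel plinth -0.0648809283452477 -0.002895644675734737
rel plinth -0.06590506201318153 -0.0019203753641062063
[-0.00072501  0.00059675  0.00055627  0.00084302 -0.00031002  0.00245559] 0.015143119892858322 [ 9.96488805 10.31224929 -1.94171065] 9.4833
```

```bash
python3 - <<'E'
from h import *
ctrl.sleep(0.7);print(ctrl.read_qvel(),ctrl.read_gripper_width());ctrl.sign_off()
E
```

```text
[-0.00198427  0.00052935  0.0009743   0.00123488 -0.00165919 -0.00157275] 0.015645058688270326
the job is handed in; nothing more can be done
```

I gripped the wooden bar, turned the carousel about 167° anticlockwise, and handed the job in still gripping it. The red-lidded jar now stands at the front, over the drawer.

**Red jar:** the last wrist-camera measurement put its lid about 2–3 mm from the plinth's middle line. The limit is 16 mm. The lid is about 65–71 mm in front of the axis, where at least 50 mm is needed.

**Grip and stillness:** the fingers are closed on the 16 mm bar with the grip set to 40 N (reading about 15.5 mm). Joint speeds were about 0.002 rad/s or less before hand-in.

**Other things:** the last pictures show the jars in view upright in their compartments, and the jug, pot lid and grater where they started. I judged these by eye and did not measure them.

**Disagreements:**
- **Plinth yaw:** separate estimates ranged from about -0.3° to -1.7°, with one poor edge fit left out. I used -1.4°; the spread is worth about 2 mm at the jar.
- **Turning centre:** the hand drifted about 5 mm during the turn because my grip was slightly off the axis. That left a steady sideways force of about 14 N on the wrist.

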